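# Turn the clamp jaw for its next pass and wedge it fast

## Task

The wheel-clamp jaw in the bench fixture has had one pair of sides dressed and must be turned for the next pass. Draw the thumb wedge back to free the jaw, lift it out, set it flat on the rubber mat and let go; then take it by its other two sides and put it back flat in the fixture, centred along the sliding bar, with its toothed side flat against the bent bracket. Finally slide the thumb wedge forward along its rail until it jams the bar hard against the jaw, let go, and leave the tools and parts lying around where they are.

Things in the scene. Friction and masses are not known exactly. Their poses are not given: they have to be found in the camera images.
- fixture: Grey steel base plate 200 (x) x 150 (y) x 12 mm thick, fixed to the bench; origin at the centre of its underside. On it, in its own axes: the bent bracket on the -y side, the sliding bar, the thumb wedge and a fixed straight rail (26 mm high above the plate, y = 57 to 69 mm) on the +y side. Its x runs along bracket and rail. Nothing closes the x ends of the slot between bracket and bar; the jaw rests on the plate's top (12 mm above the bench).
- seat (a point): Point on the fixture plate's top (z = 12 mm in the fixture's frame), at x = 0, y = -10 mm: middle of the slot between bracket and bar when the wedge is fully back (slot then 70 mm wide). Axes as the fixture's.
- bracket: Fixed bent steel bracket (L section), upright leg 100 mm long in x, 8 mm thick, 38 mm high above the plate. Its origin and axes are those of the fixture; its flat working face looks to +y at y = -45 mm, from x = -50 to 50 mm.
- clamp_bar: Steel bar 60 mm long in x (x = -30 to 30 mm), 26 mm high above the plate, straight front face towards the bracket and sloped back against the wedge. It slides only along the fixture's y. Origin and axes are the fixture's when the wedge is fully back; its front face is at y = 25 mm in its own frame. It moves 1 mm towards the bracket for every 4 mm of wedge travel: the wedge pushes it, and a light spring (2 to 3 N) keeps it against the wedge when the wedge is drawn back.
- wedge (a joint): Travel of the thumb wedge in m along the fixture's +x: 0 = fully back (slot 70 mm wide), grows as it is tightened, 0.1 at most (slot 45 mm). Slot width = 70 mm - joint/4. It starts around 0.08 to 0.09 and slides with about 4 N of friction, staying where it is left. With the turned jaw (56 mm across) it jams near 0.056; push on it with about 10 to 20 N once it stops, and its friction keeps the bar tight.
- wedge_tab (a point): Upright thumb tab on the wedge, 26 mm long (fixture x), 12 mm thick (fixture y), from 38 to 82 mm above the bench; this point is on its centre line 66 mm above the bench, a height to pinch it from above across its 12 mm. In the fixture frame it is at x = -75 mm + joint value, y = 43 mm. It moves with the wedge; axes as the fixture's. The wedge, bar and rail beside it are 38 mm high above the bench.
- jaw_center (a point): Centre of the loose aluminium clamp jaw: block 56 mm (x, over the teeth) x 46 mm (y) x 30 mm high, about 0.35 kg. Its +x side is toothed (four upright ribs 7 mm wide, standing 4 mm proud), its -x side and both y sides are smooth; a dark bolt hole shows on top. It starts in the fixture lying in the slot with its smooth 46 mm pair of sides between bracket and bar (1 to 5 mm of play) and its teeth towards the fixture's +x. It is to end with its +x along the fixture's -y.
- jaw_teeth (a point): Middle of the jaw's toothed side, on the tips of the teeth, 28 mm from the jaw's centre along the jaw's +x, half-way up.
- rest_mat: Black rubber mat 160 x 160 x 4 mm lying fixed on the bench, free of things; origin at the centre of its underside. The fixture and the mat may be on either side of each other.
- socket: Bystander: upright steel wheel-nut socket, 34 mm across, 60 mm high.
- nut: Bystander: wheel nut, 22 mm across, 30 mm high.
- brush: Bystander: brush lying flat on the bench, wooden handle, about 200 mm long.
- can: Bystander: plain metal can, 66 mm across, 100 mm high.
Things that resemble listed ones, but are neither listed nor needed, are in the scene too. What is meant by the rest_mat is not brown, and is the larger of those in its own colour.

How it is judged:
By the outcome, as a careful person would: the job done as asked, in the order asked, and still so for the second after the job is handed in, with the robot touching nothing.
It also fails if it takes over 72 s, if anything falls off the work surface, if the arm or the gripper's body presses on something with over 40 N, if the wrist force passes 120 N, or if a joint passes its speed limit or range.

## Robot

A 6-joint arm with a two-finger parallel gripper is mounted at the origin on the work surface. World frame = base frame: x ahead of the robot, y to its left, z up, the work surface at z = 0. Lengths are in mm, angles in degrees, forces in N, time in s.
With the tool pointing down it reaches from about 350 to 850 mm from the base axis. Payload 8.1 kg.
Tool frame: the origin (TCP) lies at the very end of the fingers, on their centre line; the grasp point (between the pads) lies 19 mm behind it (r.grip_depth is the distance from the TCP to the grasp point, in mm); z points along the fingers, y is the direction in which the jaws open and shut (so a half turn about z gives the same grasp; the last joint's range is limited). The gripper opens to 85 mm and grips with 20 to 120 N. Pads are 22 mm wide; open, the fingers measure 114 mm over their backs; the gripper's body (76 mm by 85 mm) begins 54 mm behind the grasp point. The pads swing forward as they close: fully open they stand 13 mm farther back than shut.
Start: joints at [-73.763, 7.471, 85.268, -0, 87.261, -4.893], TCP at [216.318, -559.653, 231.292] pointing down, gripper open.
Joint ranges: [-169.43, 169.43], [-51.17, 129.36], [1.28, 143.12], [-76.62, 256.62], [0, 156.53], [-152.29, 152.29]. Speed limits (degrees/s): [136.94, 136.94, 159.86, 180, 180, 180].

## Interface

Orientations are given as [roll, pitch, yaw] about the fixed x, y, z axes, in that order (R = Rz(yaw) Ry(pitch) Rx(roll)).
In Python, from bench import status, viewer, hand_in, r gives the robot as it stands.
- The arm moves only by the shell command python3 -m crank 'ROWS' [OPENING] [FORCE]. ROWS is a JSON object of lists of equal length, an entry for each row: "slide": the shift along the tool's x, y, z in m, a list of three; "twist": the turn about the tool's z in rad. A call has 1 to 8 rows; each row shifts and turns the commanded pose from where the row before left it, along the tool's axes as they then stand; what a row does not reach is not made up. A row lasts 1/10 s, in which the tool goes at most 50 mm and 8.59 degrees, less where a joint would pass 70% of its speed; a pose out of reach is approached as far as the arm can. A call with a gripper value outside its range is refused whole. OPENING is the closure, from 0 (fully open) to 1 (shut), set as the call begins (- or left out, the last holds). The fingers move at their own pace and stop on an object; FORCE is the grip in N (left out, the last holds). Time passes only in rows, so rows that do not move let the fingers close. It gives the time, the measured TCP pose, the force and the opening at its end, in the units of the state.
- status.sense(): the state, without advancing time (a new reading comes with each control period).
- viewer.snapshot(name): name is "scene" or "top" or "wrist"; returns a dict with "img" (420x560x3 uint8, red, green, blue), "fx", "fy", "cx", "cy" (pixels), "R" (3x3) and "t" (3): a world point X has camera coordinates R X + t; the wrist camera has in their place "hand_eye" (4x4, takes a point from camera to tool coordinates, whose origin is the TCP and whose axes are the flange's). Camera axes: x right, y down, z forward; pixel columns grow to the right and rows downward; lengths in mm; the calibration is good to about 2 mm. A picture is of the moment at which its call begins: read the wrist's pose just before it. There is no depth.
- hand_in(): hands the job in, once; it reports no verdict.
The state is a dict: "time": time; "joint_pos": joint angles; "qd": joint speeds; "joint_efforts": joint torques, N m; "tool_pos": TCP position; "tcp_rot": TCP orientation; "ft_force": force on the tool from outside, world axes, zero at the start; "wrist_torque": the same for the moment, N m; "finger_gap": finger opening in mm.
Only numpy, scipy, OpenCV 4.12 (cv2) and the standard library are available. Lean on these libraries where they do the work, as an engineer would, in place of code of your own. Each camera call takes 0.05 s, during which the arm holds its last target.

## Working session

There is one attempt and no reset: what is moved stays moved. The work goes in short steps, Python scripts to look and compute and a shell command to move; the robot and the scene stay as the last step left them, time stands still between calls to the robot, and variables do not carry over. Pictures are saved under pics/ and viewed, and the job is handed in when it is done.

```bash
ls; mkdir -p pics; python3 - <<'E'
from bench import status, viewer, r
import cv2
print(status.sense()); print([a for a in dir(r) if a[0]!='_'])
for n in ["scene","top","wrist"]:
    s=viewer.snapshot(n); cv2.imwrite(f"pics/{n}0.png",s["img"][:,:,::-1])
    print(n,{k:v for k,v in s.items() if k!="img"})
E
```

```text
pics
{'time': 0.0, 'joint_pos': array([-7.37625648e+01,  7.51533311e+00,  8.53283113e+01, -1.40046902e-03,
        8.72621232e+01, -4.89362990e+00]), 'qd': array([-1.52362490e-02, -2.58366827e-02,  2.93726518e-02,  7.41806045e-04,
        8.33926068e-02, -8.59981594e-05]), 'joint_efforts': array([-1.27839194e-03, -5.69389379e+01, -5.00566328e+01, -3.57244135e-04,
        1.45165657e-02,  1.74152336e-05]), 'tool_pos': array([ 216.15526717, -559.12614809,  230.25136872]), 'tcp_rot': array([-1.79894499e+02, -7.62897598e-03,  2.11311263e+01]), 'ft_force': array([ 0.54441619, -0.79518766, -0.59544242]), 'wrist_torque': array([-0.00842806,  0.03592668, -0.0029604 ]), 'finger_gap': 85.08995190156395}
['PlanningError', 'grip_depth']
scene {'fx': 532.7481334311454, 'fy': 532.7481334311454, 'cx': 279.5260973229804, 'cy': 212.9778437985026, 'R': array([[ 0.20047238,  0.97966814,  0.00782114],
       [ 0.57058482, -0.1102635 , -0.81380276],
       [-0.79639424,  0.1676076 , -0.58108855]]), 't': array([  58.59212606, -286.66799593, 1732.51760699])}
top {'fx': 441.2584097870624, 'fy': 441.2584097870624, 'cx': 276.8716209093165, 'cy': 205.4153828144774, 'R': array([[ 0.01443925, -0.99988441, -0.00476221],
       [-0.9907365 , -0.01366365, -0.13510915],
       [ 0.13502846,  0.00666897, -0.99081928]]), 't': array([-178.30501478,  553.32330055, 1098.6567907 ])}
wrist {'fx': 332.1275543032782, 'fy': 332.1275543032782, 'cx': 278.2013564794035, 'cy': 208.39334028619348, 'hand_eye': array([[ 4.77500223e-04, -9.58375350e-01, -2.85510877e-01,
         7.30516455e+01],
       [ 9.99999857e-01,  3.89037270e-04,  3.66558451e-04,
        -1.86888419e-01],
       [-2.40226212e-04, -2.85511011e-01,  9.58375399e-01,
        -1.42758760e+02],
       [ 0.00000000e+00,  0.00000000e+00,  0.00000000e+00,
         1.00000000e+00]])}
```

View pics/scene0.png

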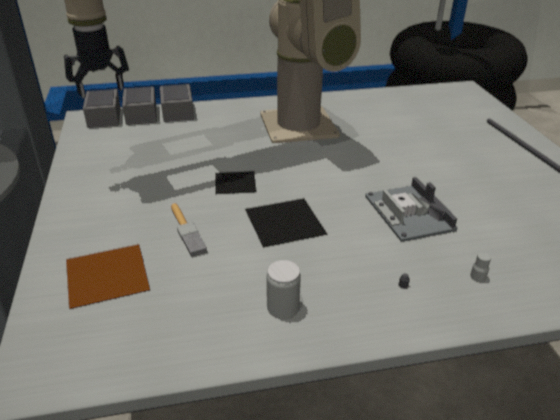

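View pics/top0.png

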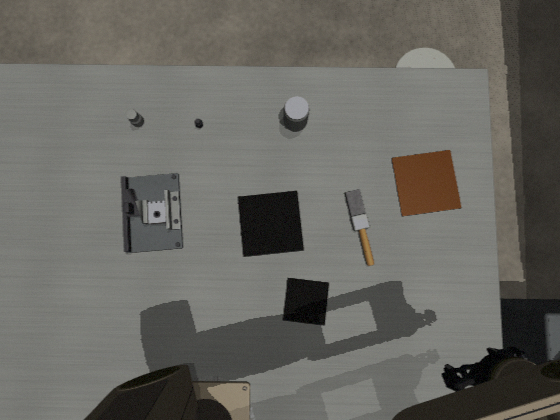

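View pics/wrist0.png

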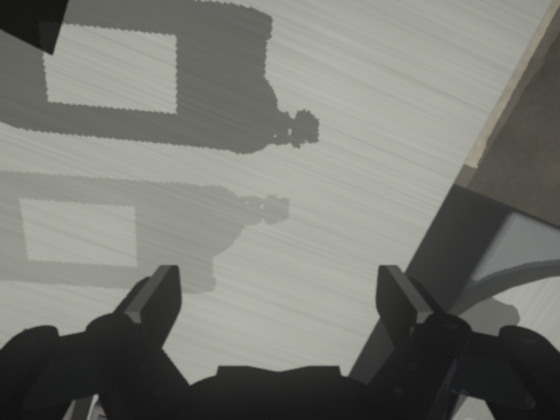

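The top view shows the fixture at about (152,212), with the wedge on its left and the bracket on its right. The target mat is the larger black one at (270,223).

```bash
cat > h.py <<'E'
import numpy as np, cv2
from bench import status, viewer, r
from scipy.spatial.transform import Rotation as Ro
def ray(s,px,z,T=None):
    d=np.array([(px[0]-s["cx"])/s["fx"],(px[1]-s["cy"])/s["fy"],1.])
    if "R" in s: R=np.array(s["R"]).T; o=-R@np.array(s["t"])
    else:
        p,e=T; Rt=Ro.from_euler('xyz',e,degrees=True).as_matrix(); H=np.array(s["hand_eye"])
        R=Rt@H[:3,:3]; o=Rt@H[:3,3]+p
    d=R@d; return o+d*(z-o[2])/d[2]
def proj(s,X,T=None):
    X=np.asarray(X,float)
    if "R" in s: c=np.array(s["R"])@X+s["t"]
    else:
        p,e=T; Rt=Ro.from_euler('xyz',e,degrees=True).as_matrix(); H=np.array(s["hand_eye"])
        c=H[:3,:3].T@(Rt.T@(X-p)-H[:3,3])
    return np.array([s["fx"]*c[0]/c[2]+s["cx"],s["fy"]*c[1]/c[2]+s["cy"]])
def snap(n,name):
    q=status.sense(); s=viewer.snapshot(n); cv2.imwrite(f"pics/{name}.png",s["img"][:,:,::-1])
    return s,(np.array(q["tool_pos"]),np.array(q["tcp_rot"]))
E
python3 - <<'E'
from h import *
im=cv2.imread("pics/top0.png")
cv2.imwrite("pics/z1.png",cv2.resize(im[160:270,100:200],None,fx=5.4,fy=5.4,interpolation=cv2.INTER_CUBIC))
s=viewer.snapshot("top")
for n,p,z in [("A",(239,197),4),("B",(298,191),4),("C",(303,249),4),("D",(244,257),4)]: print(n,ray(s,p,z).round(1))
E
```

```text
A [581.5 -69.3   4. ]
B [ 599.8 -225.9    4. ]
C [ 446.3 -240.2    4. ]
D [423.3 -86.5   4. ]
```

View pics/z1.png

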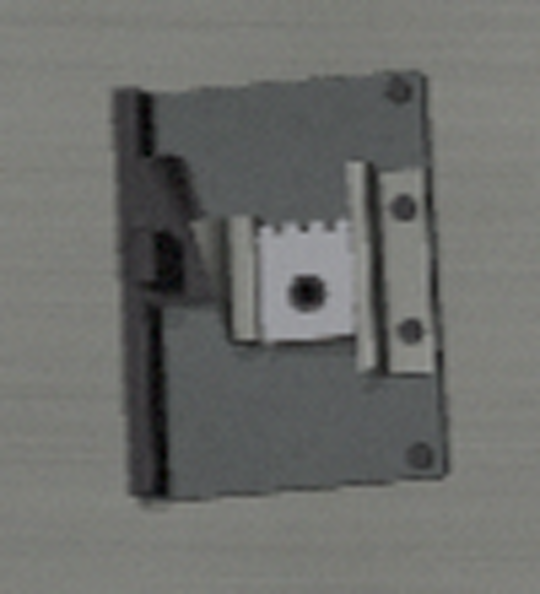

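```bash
python3 - <<'E'
from h import *
s=viewer.snapshot("top")
P=lambda u,v,z: ray(s,(100+(u+.5)/5.4-.5,160+(v+.5)/5.4-.5),z)
a=P(420,70,12);b=P(448,475,12);c=P(133,500,12)
print(a,b,c); d=a-b; print(np.degrees(np.arctan2(d[1],d[0])), np.linalg.norm(d), np.linalg.norm(b-c), (a+c)/2)
print("hole",P(307,292,42))
d=b-c; print(np.degrees(np.arctan2(d[1],d[0]))+90)
E
```

```text
[643.80871964  95.75153779  12.        ] [445.25022309  73.31971608  12.        ] [431.11089442 224.50195912  12.        ]
6.445568222845811 199.82157835860394 151.84199427377027 [537.45980703 160.12674846  12.        ]
hole [529.55642704 137.4078163   42.        ]
5.343049070231075
```

```bash
python3 -m crank '{"slide":[[0.035,-0.035,0],[0.035,-0.035,0],[0.035,-0.035,0],[0.035,-0.035,0],[0.035,-0.035,0],[0.035,-0.035,0],[0.035,-0.035,0],[0.035,-0.035,0]],"twist":[0,0,0,0,0,0,0,0]}' 0 
python3 -m crank '{"slide":[[0.035,-0.035,0],[0.035,-0.035,0],[0.035,-0.035,0],[0.035,-0.035,0],[0.035,-0.035,0],[0.035,-0.035,0],[0.035,-0.035,0],[0.035,-0.035,0]],"twist":[0,0,0,0,0,0,0,0]}'
python3 -m crank '{"slide":[[0,0,0],[0,0,0],[0,0,0],[0,0,0]],"twist":[0.13,0.13,0,0]}'
python3 - <<'E'
from h import *
s,T=snap("wrist","w1"); print(T, status.sense()["joint_pos"])
E
```

```text
time: 1.05
tool_pos: [376.9, -195.7, 231.4]
tcp_rot: [180.0, -0.0, 21.1]
ft_force: [1.8, 0.0, 0.1]
finger_gap: 85.5
time: 1.85
tool_pos: [537.2, 166.8, 231.3]
tcp_rot: [180.0, -0.0, 21.2]
ft_force: [1.4, -0.8, 0.1]
finger_gap: 85.7
time: 2.25
tool_pos: [536.7, 164.5, 231.2]
tcp_rot: [180.0, 0.0, 6.4]
ft_force: [-0.4, 0.0, -0.4]
finger_gap: 85.2
(array([536.70155058, 164.47107643, 231.19384889]), array([1.79997860e+02, 1.09546858e-02, 6.44765564e+00])) [ 1.17879086e+01  1.49455656e+00  9.15524583e+01 -8.58426610e-04
  8.69469258e+01  9.53714200e+01]
```

View pics/w1.png

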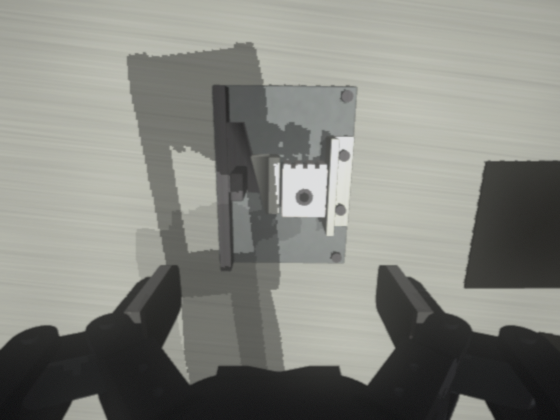

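```bash
python3 - <<'E'
from h import *
im=cv2.imread("pics/w1.png")
cv2.imwrite("pics/z2.png",cv2.resize(im[75:280,200:370],None,fx=2.9,fy=2.9,interpolation=cv2.INTER_CUBIC))
E
```

```text
(no output)
```

View pics/z2.png

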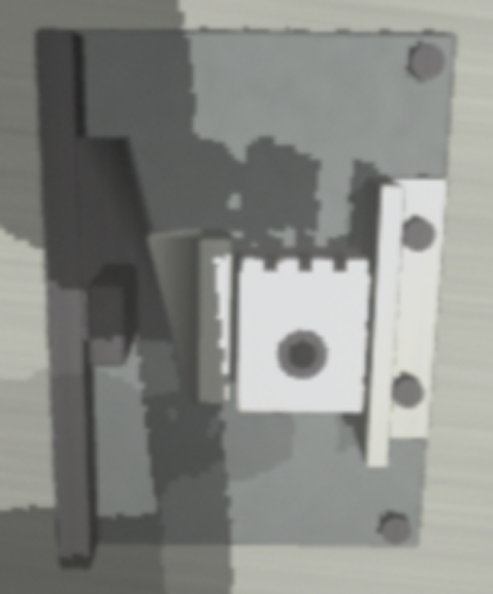

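```bash
cat > fit.py <<'E'
from h import *
from scipy.optimize import least_squares
def fit(s,T,obs):
    def X(p,m): c,t=np.cos(p[2]),np.sin(p[2]); return [p[0]+c*m[0]-t*m[1],p[1]+t*m[0]+c*m[1],m[2]]
    f=lambda p: np.concatenate([proj(s,X(p,m),T)-u for m,u in obs])
    o=least_squares(f,[535,160,0.1],x_scale=[10,10,.1]); return o.x,o.fun
E
python3 - <<'E'
from fit import *
s=viewer.snapshot("wrist");q=status.sense();T=(np.array(q["tool_pos"]),np.array(q["tcp_rot"]))
Z=lambda u,v:(200+(u+.5)/2.9-.5,75+(v+.5)/2.9-.5)
obs=[((100,-75,12),Z(456,34)),((-100,-75,12),Z(418,546)),((50,-45,50),Z(380,185)),((50,-53,50),Z(401,185)),((-50,-53,50),Z(388,467)),((-50,-45,50),Z(367,467))]
p,e=fit(s,T,obs); print(p[:2],np.degrees(p[2])); print(e.reshape(-1,2).round(1))
c,t=np.cos(p[2]),np.sin(p[2])
def F(w): d=w[:2]-p[:2]; return np.array([c*d[0]+t*d[1],-t*d[0]+c*d[1]]).round(1)
for n,u,z in [("hole",(302,354),42),("jawBL",(238,411),42),("jawBR",(363,412),42),("jawTL",(241,258),42),("jawTR",(368,258),42),("barF",(232,400),38),("barFt",(232,240),38),
 ("tabTL",(90,288),82),("tabTR",(125,288),82),("tabBL",(92,338),82),("tabBR",(125,338),82),("rail",(76,32),38),("railb",(95,553),38)]: print(n,F(ray(s,Z(*u),z,T)))
E
```

```text
[534.09917604 159.27979868] 6.036481604111109
[[-0.3 -0.6]
 [ 0.5  0.6]
 [-0.2 -0.1]
 [ 0.9 -0.1]
 [-0.2  0.2]
 [-0.6  0.2]]
hole [-10.  -21.7]
jawBL [-31.5   0.9]
jawBR [-31.6 -44.5]
jawTL [24.2  0.3]
jawTR [ 24.4 -43.6]
barF [-28.6   3. ]
barFt [29.8  3.5]
tabTL [20.9 47.2]
tabTR [21.  36.5]
tabBL [ 5.1 47.1]
tabBR [ 5.2 36.8]
rail [97.6 55.2]
railb [-90.4  55.1]
```

```bash
python3 -m crank '{"slide":[[0.010,-0.038,0],[0,0,0.03],[0,0,0.04],[0,0,0.04],[0,0,0.03],[0,0,0.02],[0,0,0]],"twist":[0.007,0,0,0,0,0,0]}' 0.5 30
python3 - <<'E'
from h import *
s,T=snap("wrist","w2"); print(T)
E
```

```text
time: 3.05
tool_pos: [539.8, 202.2, 67.6]
tcp_rot: [179.9, 0.4, 5.9]
ft_force: [-1.3, -0.9, -0.2]
finger_gap: 42.8
(array([539.82731483, 202.21342592,  67.59643774]), array([179.93848843,   0.36756954,   5.89612768]))
```

View pics/w2.png

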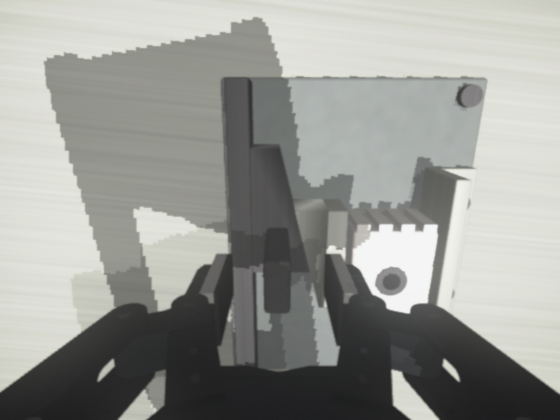

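```bash
python3 -m crank '{"slide":[[0,0,0.012],[0,0,0.012],[0,0,0],[0,0,0]],"twist":[0,0,0,0]}'
python3 -m crank '{"slide":[[0,0,0],[0,0,0],[0,0,0],[0,0,0],[0,0,0]],"twist":[0,0,0,0,0]}' 1 40
python3 -m crank '{"slide":[[-0.01,0,0],[-0.015,0,0],[-0.015,0,0],[-0.015,0,0],[-0.015,0,0],[-0.010,0,0],[0,0,0]],"twist":[0,0,0,0,0,0,0]}'
```

```text
time: 3.5
tool_pos: [542.5, 203.4, 47.2]
tcp_rot: [180.0, 0.0, 5.8]
ft_force: [0.5, 0.1, 0.2]
finger_gap: 43.1
time: 4.0
tool_pos: [543.1, 203.4, 48.0]
tcp_rot: [180.0, -0.1, 5.8]
ft_force: [-0.9, -2.4, 5.9]
finger_gap: 11.9
time: 4.7
tool_pos: [462.5, 195.2, 48.0]
tcp_rot: [180.0, -0.0, 5.8]
ft_force: [-4.2, -3.3, 9.0]
finger_gap: 11.4
```

```bash
python3 -m crank '{"slide":[[-0.005,0,0],[-0.003,0,0],[0,0,0]],"twist":[0,0,0]}'
python3 - <<'E'
from h import *
s,T=snap("wrist","w3"); print(T, status.sense()["ft_force"])
s,T=snap("top","t3")
E
```

```text
time: 5.0
tool_pos: [459.9, 194.8, 48.2]
tcp_rot: [-180.0, -0.7, 5.8]
ft_force: [26.7, 2.3, -18.6]
finger_gap: 11.4
(array([459.92990821, 194.81254446,  48.23593026]), array([-179.964352  ,   -0.65084201,    5.80895147])) [ 25.83533817   1.54452792 -17.88700513]
```

View pics/w3.png

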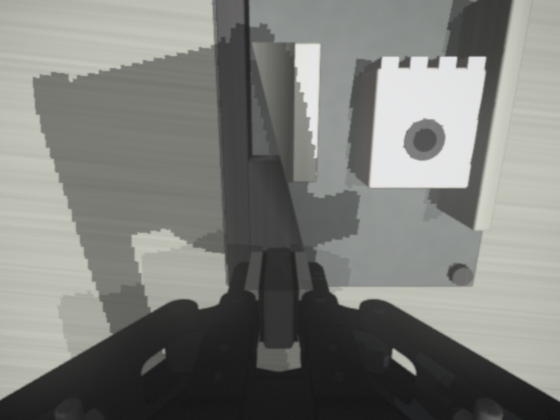

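```bash
python3 -m crank '{"slide":[[0.003,0,0],[0.001,0,0],[0,0,0],[0,0,0],[0,0,-0.04],[0,0,-0.05],[0,0,-0.04],[0,0,0]],"twist":[0,0,0,0,0,0,0,0]}' 0.3
python3 -m crank '{"slide":[[0.035,0.03,0],[0.015,0.03,-0.01],[0,0,0],[0,0,0]],"twist":[0,0,0,0]}'
python3 - <<'E'
from h import *
s,T=snap("wrist","w4"); print(T, status.sense()["ft_force"])
np.save("T4.npy",np.array(T))
im=cv2.imread("pics/w4.png")
cv2.imwrite("pics/z4.png",cv2.resize(im[20:320,150:460],None,fx=2,fy=2,interpolation=cv2.INTER_CUBIC))
E
```

```text
time: 5.9
tool_pos: [462.6, 196.2, 184.5]
tcp_rot: [-179.9, -0.6, 5.8]
ft_force: [0.3, 0.1, 0.4]
finger_gap: 59.6
time: 6.3
tool_pos: [514.7, 139.9, 186.8]
tcp_rot: [-180.0, 0.0, 5.7]
ft_force: [0.2, 0.2, -0.3]
finger_gap: 59.9
(array([514.70054314, 139.9482349 , 186.78366291]), array([-1.79979181e+02,  4.89257141e-02,  5.73887671e+00])) [ 0.26697997  0.14599534 -0.59002022]
```

View pics/z4.png

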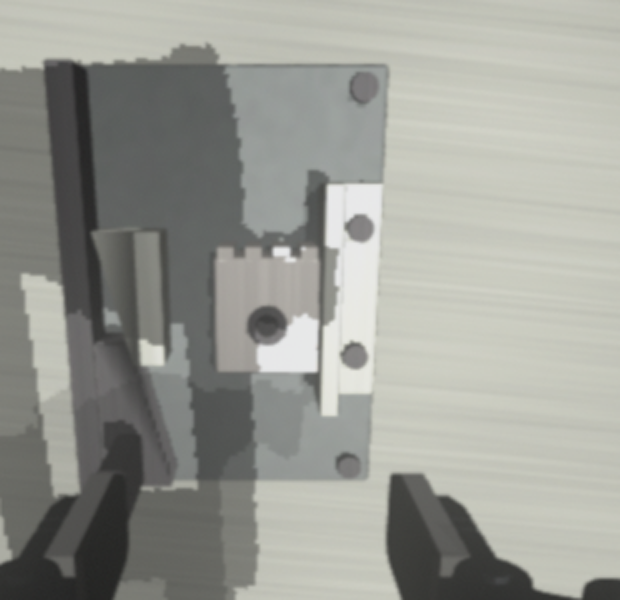

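```bash
python3 - <<'E'
from fit import *
s=viewer.snapshot("wrist");T=np.load("T4.npy")
Z=lambda u,v:(150+(u+.5)/2-.5,20+(v+.5)/2-.5)
obs=[((100,-75,12),Z(388,66)),((-100,-75,12),Z(368,480)),((50,-45,50),Z(326,183)),((50,-53,50),Z(344,183)),((-50,-53,50),Z(338,416)),((-50,-45,50),Z(321,416))
,((30,25,38),Z(166,230)),((-30,25,38),Z(165,365))]
p,e=fit(s,T,obs); print(p[:2],np.degrees(p[2])); print(e.reshape(-1,2).round(1))
c,t=np.cos(p[2]),np.sin(p[2])
def F(w): d=w[:2]-p[:2]; return np.array([c*d[0]+t*d[1],-t*d[0]+c*d[1]]).round(1)
for n,u,z in [("hole",(267,325),42),("jawBL",(216,371),42),("jawBR",(319,372),42),("jawTL",(215,248),42),("jawTR",(319,248),42),("barF",(166,365),38),("barFt",(166,230),38),
 ("rail",(72,62),38)]:
  w=ray(s,Z(*u),z,T); print(n,F(w),w.round(1))
E
```

```text
[534.35394007 158.96021547] 5.7944298184751135
[[ 1.1 -1.4]
 [ 0.2  0.6]
 [ 0.5  0. ]
 [ 1.4  0. ]
 [ 0.1  0.1]
 [-0.4  0.1]
 [-3.1  0.7]
 [ 0.2  0.4]]
hole [-10.2 -21.2] [526.4 136.9  42. ]
jawBL [-31.3   1.7] [503.  157.5  42. ]
jawBR [-31.8 -44.7] [507.2 111.3  42. ]
jawTL [23.4  1.2] [557.5 162.5  42. ]
jawTR [ 23.3 -43.2] [561.9 118.3  42. ]
barF [-29.6  24.7] [502.4 180.6  38. ]
barFt [30.6 22.3] [562.5 184.3  38. ]
rail [96.6 57.4] [624.6 225.8  38. ]
```

```bash
python3 -m crank '{"slide":[[0.0174,0.0043,0],[0,0,0],[0,0,0],[0,0,0],[0,0,0],[0,0,0],[0,0,0],[0,0,0]],"twist":[-0.143,-0.143,-0.143,-0.143,-0.143,-0.143,-0.143,-0.143]}' 0
python3 -m crank '{"slide":[[0,0,0],[0,0,0],[0,0,0],[0,0,0.04],[0,0,0.04],[0,0,0.02],[0,0,0],[0,0,0]],"twist":[-0.143,-0.143,-0.143,0,0,0,0,0]}'
python3 - <<'E'
from h import *
s,T=snap("wrist","w5"); print(T, status.sense()["ft_force"])
E
```

```text
time: 7.2
tool_pos: [531.6, 138.9, 186.7]
tcp_rot: [-179.9, 0.0, 71.8]
ft_force: [0.2, 0.2, -0.4]
finger_gap: 85.5
time: 8.0
tool_pos: [532.0, 138.5, 87.4]
tcp_rot: [-179.9, -0.0, 96.0]
ft_force: [0.4, 0.7, 0.7]
finger_gap: 85.8
(array([531.99074142, 138.49761589,  87.42127877]), array([-1.79948822e+02, -6.03119763e-03,  9.60198225e+01])) [ 0.10597657 -0.18191665  0.38184474]
```

View pics/w5.png

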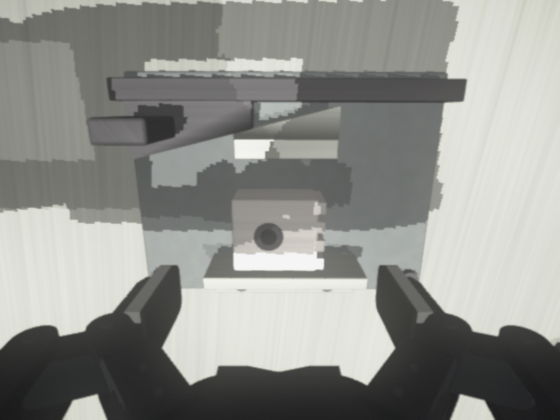

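```bash
python3 -m crank '{"slide":[[0,0,0.03],[0,0,0.02],[0,0,0.013],[0,0,0.01],[0,0,0],[0,0,0]],"twist":[0,0,0,0,0,0]}'
python3 -m crank '{"slide":[[0,0,0],[0,0,0],[0,0,0],[0,0,0],[0,0,0],[0,0,0]],"twist":[0,0,0,0,0,0]}' 1 60
python3 - <<'E'
from h import *
s,T=snap("wrist","w6"); print(T, status.sense()["ft_force"])
E
```

```text
time: 8.65
tool_pos: [533.4, 137.9, 15.3]
tcp_rot: [179.9, -0.0, 96.0]
ft_force: [-0.7, -0.3, 0.3]
finger_gap: 85.3
time: 9.25
tool_pos: [533.5, 137.9, 15.5]
tcp_rot: [179.9, -0.0, 96.0]
ft_force: [-1.7, -0.3, 6.0]
finger_gap: 54.8
(array([533.49488451, 137.90146298,  15.5020197 ]), array([ 1.79900507e+02, -5.43399711e-03,  9.59587766e+01])) [-0.6301451  -0.24090705  5.38195275]
```

View pics/w6.png

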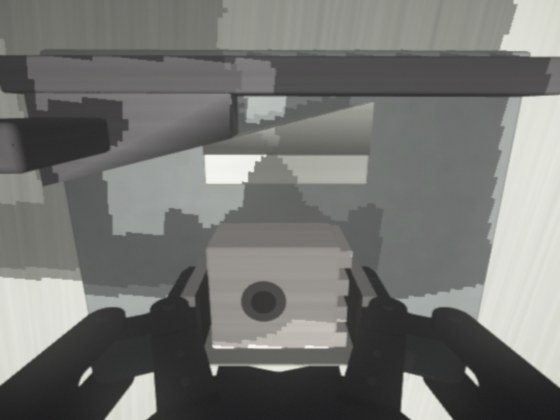

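```bash
python3 -m crank '{"slide":[[0,0,-0.01],[0,0,-0.02],[0,0,-0.03],[0,0,-0.03],[0,0,-0.01],[0,0,0]],"twist":[0,0,0,0,0,0]}'
python3 -m crank '{"slide":[[-0.02,-0.0034,0],[-0.038,-0.0068,0],[-0.042,-0.0075,0],[-0.044,-0.0077,0],[-0.044,-0.0077,0],[-0.042,-0.0075,0],[-0.038,-0.0068,0],[-0.021,-0.0036,0]],"twist":[0,0,0,0,0,0,0,0]}'
python3 -m crank '{"slide":[[0,0,0],[0,0,0.02],[0,0,0.03],[0,0,0.03],[0,0,0.015],[0,0,0],[0,0,0],[0,0,0]],"twist":[0,0,0,0,0,0,0,0]}'
python3 - <<'E'
from h import *
s,T=snap("wrist","w7"); print(T, status.sense()["ft_force"])
E
```

```text
time: 9.9
tool_pos: [533.9, 138.0, 116.1]
tcp_rot: [179.8, -0.0, 96.0]
ft_force: [0.4, -0.1, -3.4]
finger_gap: 54.9
time: 10.7
tool_pos: [509.9, -157.4, 111.8]
tcp_rot: [-179.8, -0.0, 95.8]
ft_force: [-0.4, 0.4, -4.3]
finger_gap: 55.1
time: 11.5
tool_pos: [513.3, -155.3, 21.0]
tcp_rot: [179.9, 0.1, 96.0]
ft_force: [0.4, -0.7, -4.3]
finger_gap: 54.4
(array([ 513.2925328 , -155.29547862,   20.97866953]), array([1.79861552e+02, 7.00889109e-02, 9.59705006e+01])) [ 0.03697594 -0.72927267 -3.87455313]
```

View pics/w7.png

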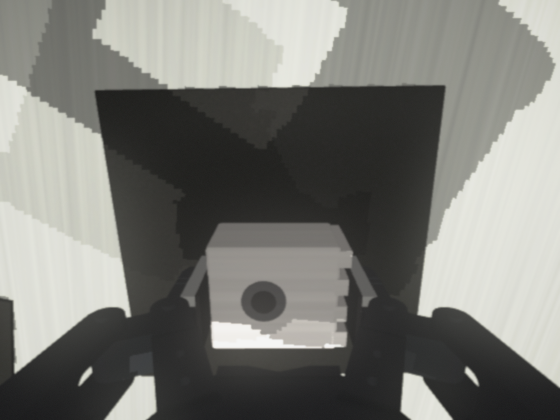

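```bash
python3 -m crank '{"slide":[[0,0,0.006],[0,0,0.004],[0,0,0.002],[0,0,0],[0,0,0]],"twist":[0,0,0,0,0]}'
python3 -m crank '{"slide":[[0,0,0.001],[0,0,0.0005],[0,0,0]],"twist":[0,0,0]}'
```

```text
time: 12.05
tool_pos: [511.9, -155.0, 7.5]
tcp_rot: [-180.0, -0.0, 96.0]
ft_force: [-3.5, 0.1, 1.5]
finger_gap: 54.4
time: 12.35
tool_pos: [512.2, -155.1, 7.5]
tcp_rot: [180.0, 0.0, 96.0]
ft_force: [-9.5, 3.3, 16.2]
finger_gap: 54.5
```

```bash
python3 -m crank '{"slide":[[0,0,-0.001],[0,0,0],[0,0,0],[0,0,0],[0,0,-0.02],[0,0,-0.04],[0,0,-0.04],[0,0,-0.02]],"twist":[0,0,0,0,0,0,0,0]}' 0
python3 -m crank '{"slide":[[0,0,0],[0,0,0],[0,0,0],[0,0,0],[0,0,0],[0,0,0],[0,0,0],[0,0,0]],"twist":[-0.143,-0.143,-0.143,-0.143,-0.143,-0.143,-0.143,-0.143]}'
python3 -m crank '{"slide":[[0,0,0],[0,0,0],[0,0,0],[0,0,0],[0,0,0]],"twist":[-0.143,-0.143,-0.141,0,0]}'
python3 - <<'E'
from h import *
s,T=snap("wrist","w8"); print(T, status.sense()["ft_force"],status.sense()["joint_pos"]); np.save("T8.npy",T)
im=cv2.imread("pics/w8.png")
cv2.imwrite("pics/z8.png",cv2.resize(im[150:380,180:380],None,fx=2.5,fy=2.5,interpolation=cv2.INTER_CUBIC))
E
```

```text
time: 13.15
tool_pos: [513.6, -155.7, 130.7]
tcp_rot: [179.8, 0.1, 96.0]
ft_force: [0.7, 0.6, 0.6]
finger_gap: 85.3
time: 13.95
tool_pos: [511.9, -154.9, 126.6]
tcp_rot: [180.0, -0.0, 161.8]
ft_force: [1.3, -0.1, 0.3]
finger_gap: 85.3
time: 14.45
tool_pos: [511.9, -154.9, 126.7]
tcp_rot: [180.0, -0.0, -174.3]
ft_force: [0.8, -0.5, -0.6]
finger_gap: 85.3
(array([ 511.85071336, -154.94681359,  126.6510022 ]), array([ 1.79994755e+02, -8.27973463e-03, -1.74276902e+02])) [ 0.38008138 -0.36866171  0.56981355] [-2.23348136e+01  1.71465381e+00  1.02494025e+02 -3.26986792e-04
  7.58000747e+01 -1.18073374e+02]
```

View pics/w8.png

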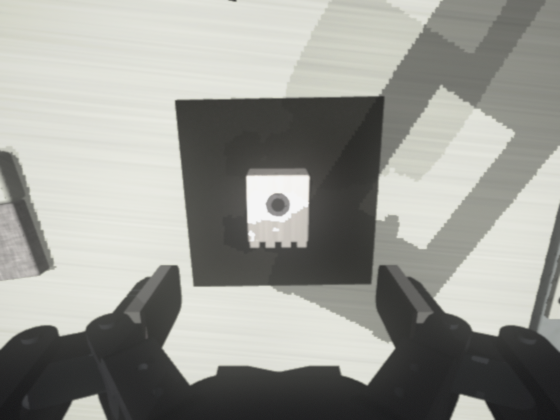

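View pics/z8.png

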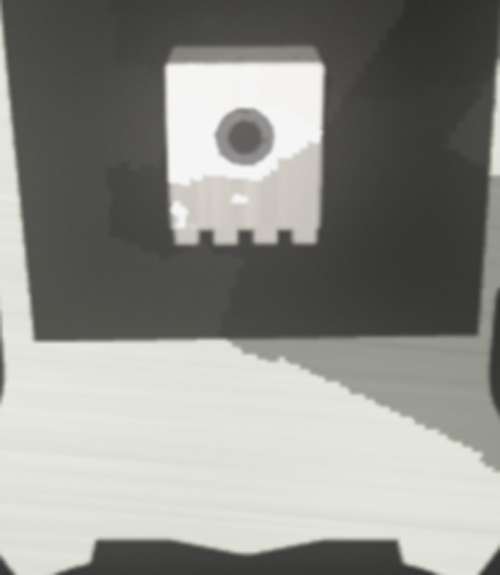

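```bash
python3 - <<'E'
from fit import *
s=viewer.snapshot("wrist");T=np.load("T8.npy")
Z=lambda u,v:(180+(u+.5)/2.5-.5,150+(v+.5)/2.5-.5)
c=[ray(s,Z(*u),34,T) for u in [(165,63),(325,63),(318,244),(174,244)]]
for w in c: print(w.round(1))
print(np.mean(c,0)); d=(c[2]+c[3]-c[0]-c[1]); print(np.degrees(np.arctan2(d[1],d[0])))
d=c[2]-c[3];print(np.degrees(np.arctan2(d[1],d[0])))
d=c[1]-c[0];print(np.degrees(np.arctan2(d[1],d[0])))
E
```

```text
[ 487.  -180.6   34. ]
[ 482.4 -134.9   34. ]
[ 538.4 -129.9   34. ]
[ 542.8 -173.8   34. ]
[ 512.6495619  -154.81466283   34.        ]
6.03819025641884
95.7524183949564
95.7513178521936
```

```bash
python3 -m crank '{"slide":[[0,0,0.03],[0,0,0.04],[0,0,0.03],[0,0,0.012],[0,0,0.006],[0,0,0],[0,0,0]],"twist":[0,0,0,0,0,0,0]}'
python3 -m crank '{"slide":[[0,0,0],[0,0,0],[0,0,0],[0,0,0],[0,0,0],[0,0,0]],"twist":[0,0,0,0,0,0]}' 1 60
python3 -m crank '{"slide":[[0,0,-0.01],[0,0,-0.02],[0,0,-0.03],[0,0,-0.03],[0,0,-0.02],[0,0,0],[0,0,0]],"twist":[0,0,0,0,0,0,0]}'
python3 - <<'E'
from h import *
s,T=snap("wrist","w9"); print(T, status.sense()["ft_force"]); np.save("T9.npy",T)
E
```

```text
time: 15.25
tool_pos: [513.3, -155.5, 10.5]
tcp_rot: [-179.9, 0.1, -174.1]
ft_force: [-0.0, 0.1, 0.5]
finger_gap: 85.5
time: 15.85
tool_pos: [512.7, -155.4, 9.9]
tcp_rot: [-179.9, 0.1, -174.0]
ft_force: [-1.1, -0.2, 5.6]
finger_gap: 45.1
time: 16.55
tool_pos: [511.6, -154.8, 118.3]
tcp_rot: [180.0, -0.0, -174.0]
ft_force: [-0.4, 0.0, -4.3]
finger_gap: 44.9
(array([ 511.59633192, -154.82336409,  118.33398947]), array([ 1.79992512e+02, -1.18512781e-02, -1.74030955e+02])) [-0.48713513  0.58698799 -4.07195683]
```

View pics/w9.png

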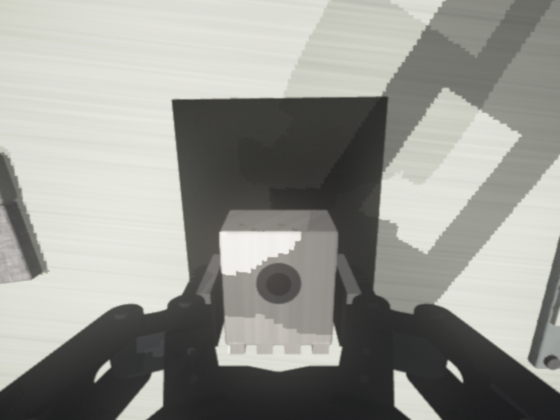

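```bash
python3 - <<'E'
from fit import *
s=viewer.snapshot("wrist");T=np.load("T9.npy")
for u in [(219,232),(337,232),(330,353),(231,353)]:
    w=ray(s,u,T[0][2]+24.1,T); print((Ro.from_euler('xyz',T[1],degrees=True).as_matrix().T@(w-T[0])).round(1))
E
```

```text
[ 27.6 -22.3 -24.1]
[ 27.7  22.7 -24.1]
[-27.6  22.5 -24.1]
[-27.6 -19.9 -24.1]
```

```bash
python3 -m crank '{"slide":[[0,0,0],[0,0,0],[0,0,0],[0,0,0],[0,0,0],[0,0,0],[0,0,0],[0,0,0]],"twist":[0.143,0.143,0.143,0.143,0.143,0.143,0.143,0.143]}'
python3 -m crank '{"slide":[[0,0,0],[0,0,0],[0,0,0],[0,0,0]],"twist":[0.143,0.143,0.141,0]}'
python3 -m crank '{"slide":[[0.02,0.0038,0],[0.04,0.0075,0],[0.042,0.0079,0],[0.046,0.0085,0],[0.046,0.0085,0],[0.042,0.0079,0],[0.04,0.0075,0],[0.0187,0.0037,0]],"twist":[0,0,0,0,0,0,0,0]}'
python3 -m crank '{"slide":[[0,0,0],[0,0,0.02],[0,0,0.01],[0,0,0],[0,0,0]],"twist":[0,0,0,0,0]}'
python3 - <<'E'
from h import *
s,T=snap("wrist","w10"); print(T, status.sense()["ft_force"]); np.save("T10.npy",T)
E
```

```text
time: 17.45
tool_pos: [510.5, -154.4, 116.5]
tcp_rot: [-179.9, -0.2, 120.1]
ft_force: [1.0, 0.1, -3.4]
finger_gap: 45.0
time: 17.85
tool_pos: [510.6, -154.5, 116.7]
tcp_rot: [-179.8, -0.1, 95.8]
ft_force: [0.8, 0.6, -4.1]
finger_gap: 44.9
time: 18.65
tool_pos: [535.3, 147.2, 117.5]
tcp_rot: [-179.9, -0.1, 96.4]
ft_force: [0.1, -0.7, -4.1]
finger_gap: 45.2
time: 19.15
tool_pos: [535.8, 143.1, 88.3]
tcp_rot: [-179.9, 0.0, 96.0]
ft_force: [0.3, -0.4, -3.8]
finger_gap: 45.1
(array([535.82498836, 143.13510205,  88.30722054]), array([-1.79910573e+02,  9.44748567e-03,  9.59670153e+01])) [ 1.39291597 -0.94839505 -3.35652966]
```

View pics/w10.png

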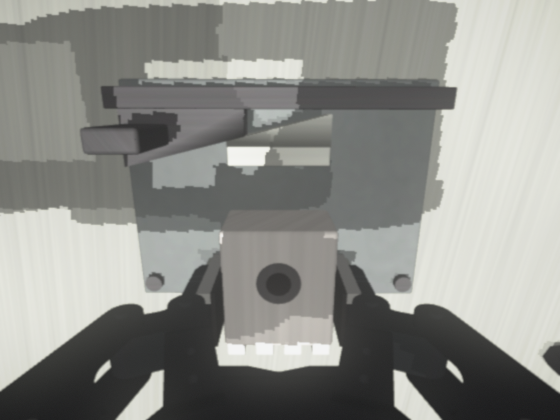

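```bash
python3 - <<'E'
from fit import *
s=viewer.snapshot("wrist");T=np.load("T10.npy")
R=Ro.from_euler('xyz',T[1],degrees=True).as_matrix()
for n,u,z in [("bar",(228,148),38),("bar",(331,148),38),("bolt",(155,282),15),("bolt",(402,282),15),("plateL",(145,292),12),("plateR",(415,292),12),("rail in",(103,108),38),("rail in",(457,108),38)]:
    w=ray(s,u,z,T); print(n,(R.T@(w-T[0])).round(1))
for m in [(100,-75,12),(-100,-75,12),(30,25,38),(-30,25,38),(100,57,38),(-100,57,38)]:
    a=np.radians(5.95); w=[534.3+np.cos(a)*m[0]-np.sin(a)*m[1],159+np.sin(a)*m[0]+np.cos(a)*m[1],m[2]]; print(m,proj(s,w,T).round(0))
E
```

```text
bar [ 51.6 -28.6  50.3]
bar [51.7 30.7 50.3]
bolt [-47.4 -89.2  73.5]
bolt [-47.2  90.3  73.2]
plateL [-57.4 -98.8  76.5]
plateR [-57.2 102.1  76.2]
rail in [ 73.6 -97.2  50.4]
rail in [73.7 99.7 50.1]
(100, -75, 12) [412. 294.]
(-100, -75, 12) [144. 294.]
(30, 25, 38) [329. 167.]
(-30, 25, 38) [227. 166.]
(100, 57, 38) [458. 110.]
(-100, 57, 38) [ 99. 109.]
```

```bash
python3 -m crank '{"slide":[[0.003,0.0008,0],[0,0,0.02],[0,0,0.02],[0,0,0.015],[0,0,0.008],[0,0,0],[0,0,0]],"twist":[0,0,0,0,0,0,0]}'
python3 - <<'E'
from h import *
s,T=snap("wrist","w11"); print(T, status.sense()["ft_force"]); np.save("T11.npy",T)
E
```

```text
time: 19.95
tool_pos: [537.3, 147.1, 26.4]
tcp_rot: [180.0, -0.0, 96.0]
ft_force: [-0.2, 1.7, -4.4]
finger_gap: 45.1
(array([537.28541313, 147.07708535,  26.41557016]), array([ 1.79959977e+02, -4.10581801e-03,  9.59618438e+01])) [ 0.95996005  0.08619498 -4.15593595]
```

View pics/w11.png

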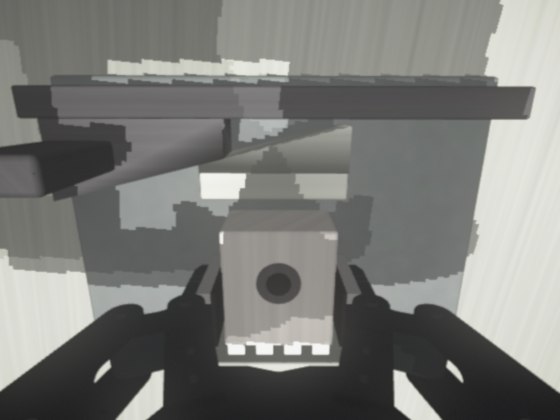

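```bash
python3 - <<'E'
from fit import *
s=viewer.snapshot("wrist");T=np.load("T11.npy")
R=Ro.from_euler('xyz',T[1],degrees=True).as_matrix()
for n,u,z in [("barFtop",(200,173),38),("barFtop",(348,173),38),("rail in",(18,118),38),("rail in",(533,118),38),("plateL",(91,300),12),("plateR",(461,300),12)]:
    w=ray(s,u,z,T); print(n,(R.T@(w-T[0])).round(1))
print(status.sense()["tool_pos"])
E
python3 - <<'E'
import cv2
im=cv2.imread("pics/w11.png")
cv2.imwrite("pics/z11.png",cv2.resize(im[100:320,70:480],None,fx=1.95,fy=1.95,interpolation=cv2.INTER_CUBIC))
E
```

```text
barFtop [ 48.6 -30.9 -11.6]
barFtop [ 48.6  28.2 -11.6]
rail in [ 69.8 -98.8 -11.6]
rail in [ 69.9  97.5 -11.5]
plateL [ -25.3 -100.3   14.3]
plateR [-25.4  98.8  14.5]
[537.80108723 147.14697673  27.00122395]
```

View pics/z11.png

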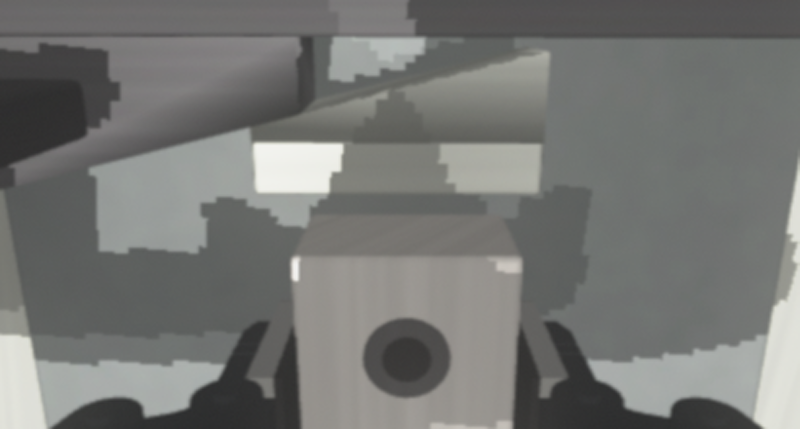

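```bash
python3 -m crank '{"slide":[[-0.001,-0.0009,0],[0,0,0.004],[0,0,0.002],[0,0,0.001],[0,0,0],[0,0,0]],"twist":[0,0,0,0,0,0]}'
python3 -m crank '{"slide":[[0,0,0.001],[0,0,0],[0,0,0]],"twist":[0,0,0]}'
```

```text
time: 20.65
tool_pos: [536.0, 145.9, 18.7]
tcp_rot: [-180.0, -0.0, 96.0]
ft_force: [1.0, 0.4, -4.2]
finger_gap: 44.9
time: 20.95
tool_pos: [536.2, 145.9, 18.0]
tcp_rot: [180.0, -0.0, 96.0]
ft_force: [0.8, 1.1, -2.7]
finger_gap: 44.9
```

```bash
python3 -m crank '{"slide":[[0,0,0.001],[0,0,0],[0,0,0]],"twist":[0,0,0]}'
python3 -m crank '{"slide":[[0,0,0],[0,0,0],[0,0,0],[0,0,-0.01],[0,0,-0.04],[0,0,-0.05],[0,0,-0.05],[0,0,0]],"twist":[0,0,0,0,0,0,0,0]}' 0
python3 -m crank '{"slide":[[0,0,0],[0,0,0]],"twist":[0,0]}'
python3 - <<'E'
from h import *
s,T=snap("wrist","w12"); print(T, status.sense()["ft_force"]); np.save("T12.npy",T)
E
```

```text
time: 21.25
tool_pos: [536.3, 145.9, 17.9]
tcp_rot: [180.0, 0.0, 96.0]
ft_force: [-4.6, -0.7, 7.1]
finger_gap: 45.3
time: 22.05
tool_pos: [541.1, 146.8, 177.0]
tcp_rot: [179.1, -0.1, 96.0]
ft_force: [0.8, -0.3, 0.4]
finger_gap: 85.7
time: 22.25
tool_pos: [535.4, 145.8, 166.0]
tcp_rot: [-179.9, 0.0, 96.0]
ft_force: [-0.8, 0.2, -0.8]
finger_gap: 85.3
(array([535.36644054, 145.77702299, 166.01896925]), array([-1.79927914e+02,  4.76761547e-03,  9.59602927e+01])) [-0.20933449 -0.32406162  0.14171783]
```

View pics/w12.png

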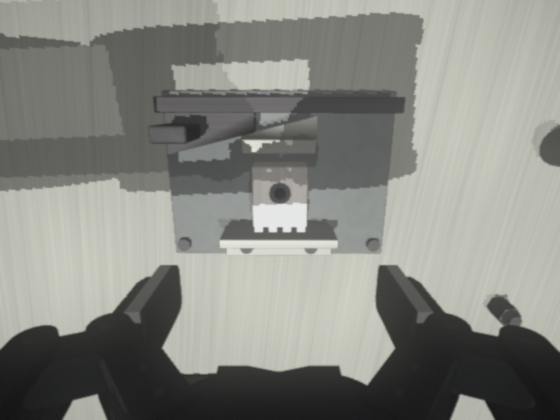

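```bash
python3 -m crank '{"slide":[[0.0282,-0.037,0],[0.0282,-0.037,0],[0,0,0],[0,0,0],[0,0,0],[0,0,0],[0,0,0],[0,0,0]],"twist":[0,0,0.143,0.143,0.143,0.143,0.143,0.143]}' 0.5 40
python3 -m crank '{"slide":[[0,0,0],[0,0,0],[0,0,0],[0,0,0],[0,0,0],[0,0,0.04],[0,0,0.04],[0,0,0]],"twist":[0.143,0.143,0.143,0.143,0.141,0,0,0]}'
python3 -m crank '{"slide":[[0,0,0],[0,0,0]],"twist":[0,0]}'
python3 - <<'E'
from h import *
s,T=snap("wrist","w13"); print(T, status.sense()["joint_pos"]); np.save("T13.npy",T)
E
```

```text
time: 23.1
tool_pos: [455.3, 193.9, 164.7]
tcp_rot: [-179.9, 0.2, 46.5]
ft_force: [0.6, -0.3, 0.7]
finger_gap: 42.7
time: 23.9
tool_pos: [450.7, 192.4, 79.4]
tcp_rot: [179.8, 0.8, 5.9]
ft_force: [-0.6, -0.1, -0.2]
finger_gap: 42.5
time: 24.1
tool_pos: [457.6, 194.6, 88.5]
tcp_rot: [-180.0, -0.1, 5.9]
ft_force: [0.8, 1.2, 1.0]
finger_gap: 42.5
(array([457.58139037, 194.58670283,  88.52697318]), array([-1.79980414e+02, -1.03873883e-01,  5.94709938e+00])) [ 1.71292356e+01 -1.81556247e+00  1.10224908e+02 -6.01385068e-04
  7.14126594e+01  1.01181864e+02]
```

View pics/w13.png

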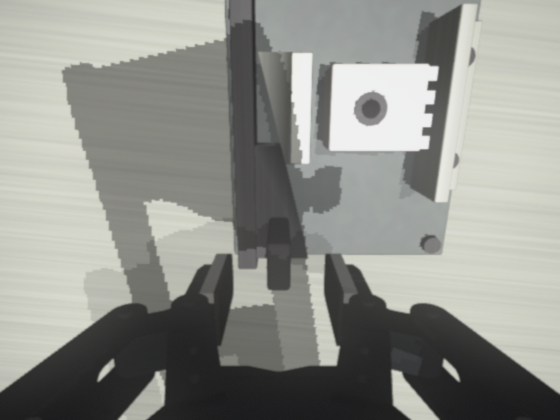

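```bash
python3 -m crank '{"slide":[[0,0,0.02],[0,0,0.015],[0,0,0.006],[0,0,0],[0,0,0]],"twist":[0,0,0,0,0]}'
python3 -m crank '{"slide":[[0,0,0],[0,0,0],[0,0,0],[0,0,0],[0,0,0]],"twist":[0,0,0,0,0]}' 1 60
python3 -m crank '{"slide":[[0.008,0,0],[0.008,0,0],[0.008,0,0],[0.008,0,0],[0.006,0,0],[0.002,0,0],[0,0,0],[0,0,0]],"twist":[0,0,0,0,0,0,0,0]}'
python3 - <<'E'
from h import *
s,T=snap("wrist","w14"); print(T, status.sense()["ft_force"])
E
```

```text
time: 24.65
tool_pos: [457.5, 194.6, 47.2]
tcp_rot: [-180.0, -0.1, 5.9]
ft_force: [0.6, -0.1, 1.0]
finger_gap: 42.9
time: 25.15
tool_pos: [457.2, 194.6, 46.7]
tcp_rot: [-180.0, -0.1, 5.9]
ft_force: [-0.7, 0.0, 6.0]
finger_gap: 11.5
time: 25.95
tool_pos: [496.9, 198.6, 46.8]
tcp_rot: [-180.0, -0.1, 5.9]
ft_force: [-3.2, 0.0, 6.8]
finger_gap: 11.2
(array([496.91177267, 198.62857332,  46.76320582]), array([-1.79985962e+02, -5.78764620e-02,  5.94118348e+00])) [-1.62548943 -0.08334644  6.48690364]
```

View pics/w14.png

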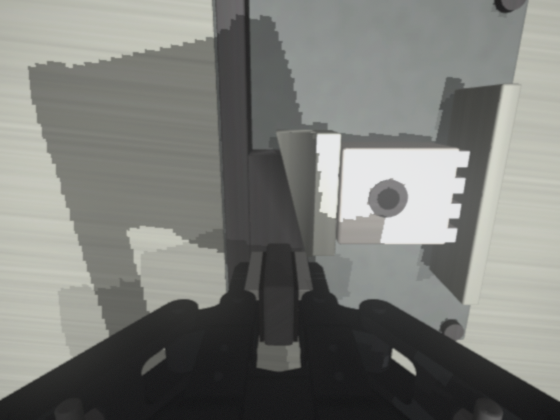

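```bash
python3 -m crank '{"slide":[[0.002,0,0],[0.002,0,0],[0.002,0,0],[0.002,0,0],[0.002,0,0],[0.002,0,0],[0,0,0]],"twist":[0,0,0,0,0,0,0]}'
python3 -m crank '{"slide":[[0.001,0,0],[0.001,0,0],[0,0,0],[0,0,0]],"twist":[0,0,0,0]}'
```

```text
time: 26.7
tool_pos: [508.3, 199.8, 46.7]
tcp_rot: [-180.0, 0.0, 5.9]
ft_force: [-5.6, -1.1, 10.1]
finger_gap: 11.1
time: 27.1
tool_pos: [510.1, 200.0, 46.7]
tcp_rot: [-180.0, 0.0, 6.0]
ft_force: [-6.3, -0.4, 10.6]
finger_gap: 11.3
```

```bash
python3 -m crank '{"slide":[[0.001,0,0],[0.001,0,0],[0,0,0],[0,0,0]],"twist":[0,0,0,0]}'
python3 -m crank '{"slide":[[0.001,0,0],[0,0,0],[0,0,0]],"twist":[0,0,0]}'
python3 - <<'E'
from h import *
s,T=snap("wrist","w15"); print(T, status.sense()["ft_force"])
E
```

```text
time: 27.5
tool_pos: [512.0, 200.2, 46.7]
tcp_rot: [-180.0, 0.0, 6.0]
ft_force: [-6.4, -1.4, 10.9]
finger_gap: 11.3
time: 27.8
tool_pos: [513.0, 200.3, 46.7]
tcp_rot: [-180.0, 0.0, 6.0]
ft_force: [-6.5, -0.7, 11.3]
finger_gap: 11.2
(array([513.00452644, 200.29367246,  46.73304042]), array([-1.79998133e+02,  3.28678513e-02,  5.95107887e+00])) [-6.17977219 -1.57169852  9.89188731]
```

View pics/w15.png

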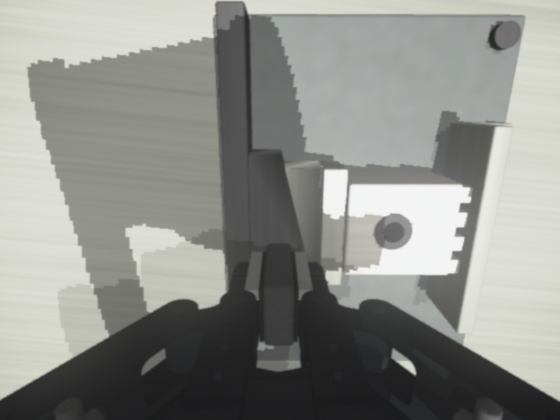

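```bash
python3 -m crank '{"slide":[[0.001,0,0],[0,0,0],[0,0,0]],"twist":[0,0,0]}'
python3 -m crank '{"slide":[[0.001,0,0],[0,0,0],[0,0,0]],"twist":[0,0,0]}'
```

```text
time: 28.15
tool_pos: [513.4, 200.4, 46.7]
tcp_rot: [180.0, 0.1, 6.0]
ft_force: [-10.8, -1.4, 13.3]
finger_gap: 11.3
time: 28.45
tool_pos: [513.6, 200.5, 46.7]
tcp_rot: [180.0, 0.2, 6.0]
ft_force: [-15.3, -1.5, 16.6]
finger_gap: 11.3
```

```bash
python3 -m crank '{"slide":[[0.0007,0,0],[0,0,0],[0,0,0],[0,0,0]],"twist":[0,0,0,0]}'
python3 -m crank '{"slide":[[0,0,0],[0,0,0],[0,0,0],[0,0,0]],"twist":[0,0,0,0]}' 0.5
python3 -m crank '{"slide":[[0,0,-0.01],[0,0,-0.03],[0,0,-0.04],[0,0,-0.04],[-0.03,0.025,-0.02],[0,0.025,0],[0,0,0],[0,0,0]],"twist":[0,0,0,0,0,0,0,0]}'
python3 - <<'E'
from h import *
s,T=snap("wrist","w16"); print(T, status.sense()["ft_force"]);np.save("T16.npy",T)
im=cv2.imread("pics/w16.png")
cv2.imwrite("pics/z16.png",cv2.resize(im[20:260,160:420],None,fx=2.4,fy=2.4,interpolation=cv2.INTER_CUBIC))
snap("scene","s16")
E
```

```text
time: 28.85
tool_pos: [513.8, 200.5, 46.6]
tcp_rot: [180.0, 0.3, 6.0]
ft_force: [-18.0, -1.2, 18.0]
finger_gap: 11.4
time: 29.25
tool_pos: [516.0, 200.4, 45.6]
tcp_rot: [180.0, 0.0, 5.9]
ft_force: [-0.1, -0.5, 0.5]
finger_gap: 42.7
time: 30.05
tool_pos: [491.5, 147.4, 186.5]
tcp_rot: [-180.0, -0.1, 5.9]
ft_force: [-0.0, -0.0, 0.0]
finger_gap: 43.1
(array([491.53512674, 147.43223424, 186.4993053 ]), array([-1.79978019e+02, -6.02918553e-02,  5.86931126e+00])) [ 0.69541168  0.15805351 -0.44028588]
```

View pics/w16.png

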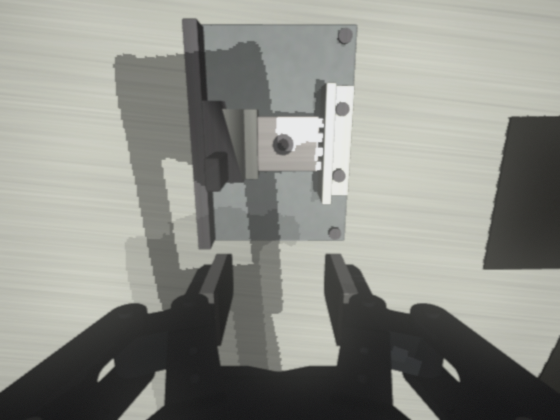

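View pics/z16.png

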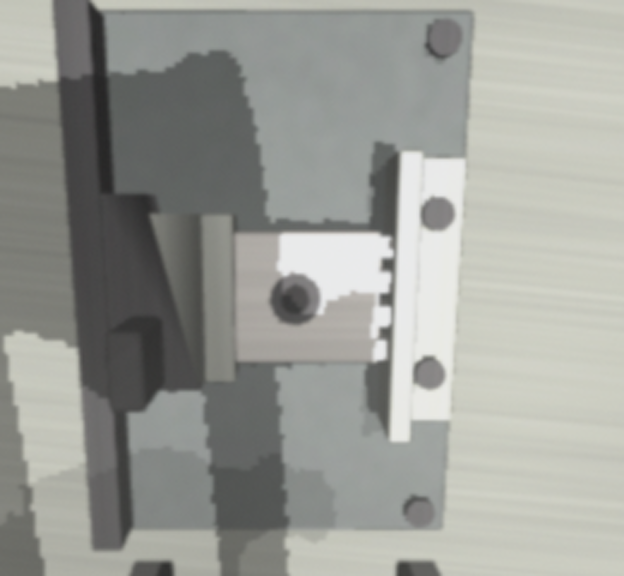

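View pics/s16.png

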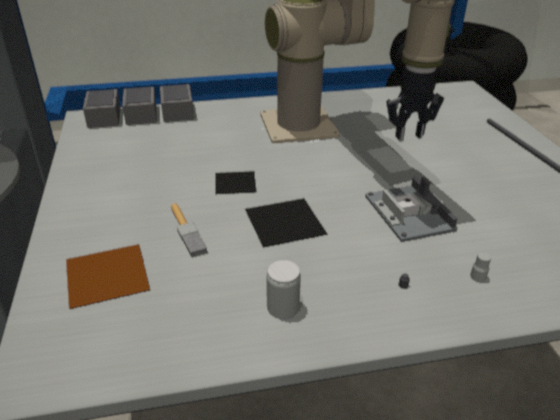

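```bash
python3 - <<'E'
from bench import hand_in
print(hand_in())
E
```

```text
the job is handed in; nothing more can be done
None
```

I turned the jaw, put it back in the fixture and jammed it with the wedge. The job is handed in, at about 30 s of the 72 s allowed.

- **What I did:** I drew the wedge back to its stop, lifted the jaw by its toothed and smooth ends, set it flat on the larger black mat and let go. I then took it by its other two sides, put it back with its teeth towards the bracket, and pushed the wedge forward until it jammed. I pushed to about 18 N along the rail before letting go.
- **Last checks:** After I let go, the pictures show the bar against the jaw and the tooth tips on the bracket. The jaw is centred on the bar to within about 0.5 mm. The gripper is clear with about zero force, and the other items look unmoved.
- **What disagreed:**
  - The wedge tab came out about 5 mm further forward in the first picture than its stop later implied. I had probably misread its shaded top, and the other fixture measurements agreed.
  - The wedge met its stop at about 26 N when I drew it back. That force was on the fingers, and I released it straight away.

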